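# Lock the bayonet lid onto the counter coffee grinder

### The arm

A 6-joint arm with a two-finger parallel gripper is mounted at the origin on the work surface; the furniture and walls round the work are solid. World frame = base frame: x ahead of the robot, y to its left, z up, the work surface at z = 0. Lengths are in m, angles in rad, forces in N, time in s.
With the tool pointing down it reaches from about 0.35 to 0.975 m from the base axis. Payload 4.9 kg.
Tool frame: the origin (TCP) lies on the centre line of the jaws, within the pads' length; the fingertips stand ctrl.tcp_to_tips ahead of it and the grasp point (between the pads) lies 3 mm ahead of it (ctrl.tcp_to_tips is the distance from the TCP to the fingertips, in m); z points along the fingers, y is the direction in which the jaws open and shut (so a half turn about z gives the same grasp; the last joint's range is limited). The gripper opens to 85 mm and grips with 20 to 120 N. Pads are 22 mm wide; open, the fingers measure 114 mm over their backs; the gripper's body (76 mm by 85 mm) begins 54 mm behind the grasp point. The pads swing forward as they close: fully open they stand 13 mm farther back than shut.
Start: joints at [1.211, 0.053, 1.613, -0, 1.476, -0.119], TCP at [0.149, 0.607, 0.253] pointing down, gripper open.
Joint ranges: [-3.01, 3.01], [-1.01, 2.22], [0.06, 2.58], [-1.02, 4.17], [0.09, 2.62], [-3.14, 3.14]. Speed limits (rad/s): [2.57, 2.57, 3.14, 3.14, 3.14, 3.14].

### API

Orientations are given as a rotation vector (axis times angle).
In Python, from station import ctrl, vision gives the robot as it stands.
- The arm moves only by the tool jog_arm, never from a script. Its argument "deltas" is a list of rows, each a list of 7 numbers: the turn, a rotation vector about the tool's x, y, z in rad, then the shift along the tool's x, y, z in cm, then the opening, from 0 (shut) to 1 (fully open). A call has 1 to 12 rows; each row shifts and turns the commanded pose from where the row before left it, along the tool's axes as they then stand; what a row does not reach is not made up. A row lasts 1/12 s, in which the tool goes at most 41.7 mm and 7.16 degrees, less where a joint would pass 70% of its speed; a pose out of reach is approached as far as the arm can. A call with a gripper value outside its range is refused whole. The fingers move at their own pace and stop on an object; "grip_force" is the grip in N (left out, the last holds). Time passes only in rows, so rows that do not move let the fingers close. It gives the time, the measured TCP pose, the force and the opening at its end, in the units of the state.
- ctrl.get_obs(): the state, without advancing time (a new reading comes with each control period).
- vision.get_image(name): name is "side" or "top" or "wrist"; returns (picture, depth): 384x512x3 uint8, red, green, blue; 384x512 float32, m along the optical axis (not along the pixel's ray), 0 where there is no reading.
- vision.calibration(name): a dict with "fx", "fy", "cx", "cy" (pixels), "rvec" (rotation vector, rad) and "tvec" (3), from world to camera coordinates, as OpenCV has them; the wrist camera has in their place "hand_eye" (4x4, takes a point from camera to tool coordinates, whose origin is the TCP and whose axes are the flange's). Camera axes: x right, y down, z forward; pixel columns grow to the right and rows downward; lengths in m; the calibration is good to about 2 mm. The wrist camera is an equidistant fisheye: a pixel r from the principal point sees the ray r / f radians off the axis. A picture is of the moment at which its call begins: read the wrist's pose just before it. calibration takes no time and is no camera call.
- ctrl.finish_job(): hands the job in, once; it reports no verdict.
The state is a dict: "t": time; "q": joint angles; "dq": joint speeds; "effort": joint torques, N m; "tool_pos": TCP position; "tool_rot": TCP orientation; "contact_force": force on the tool from outside, world axes, zero at the start; "wrist_torque": the same for the moment, N m; "opening": finger opening in m.
Only numpy, scipy, OpenCV 4.12 (cv2) and the standard library are available. Lean on these libraries where they do the work, as an engineer would, in place of code of your own. Each camera call takes 0.05 s, during which the arm holds its last target. There are 200 camera calls.

### The job

Close the coffee grinder on the shop counter with its own lid, the one with the bar grip and two lugs: put the lugs into the two slots of the grinder's ring, press the lid down against the spring, turn it a quarter turn clockwise (seen from above) so that it locks, and let go. Leave the smaller round-knobbed jar lid where it lies.

Things in the scene. Friction and masses are not known exactly. Their poses are not given: they have to be found in the camera images.
- lid: Grinder lid, grey plastic, upright. Origin: centre of underside, z up, x along bar grip and lugs (same either way round). Round plug tapering from 50 mm (bottom) to 70 mm diameter (z 16 to 24); two lugs on +x and -x reach 50 mm from the axis, 14 mm wide, z 3 to 10; flange 92 mm diameter, z 24 to 32; bar grip 60 mm long (x), 14 mm thick (y), z 32 to 63 mm. About 0.15 kg.
- grinder: White coffee grinder with black collar, fixed, 132 mm diameter, 124 mm tall. Origin: centre of underside, z up. Grey ring on top, 8 mm thick, with a round mouth of 76 mm diameter and two slots along the grinder's +x and -x, about 35 mm wide, reaching 59 mm from the axis. Below it the lugs turn clockwise only (from above), lightly, to solid stops about 95 degrees from the slots.
- mouth (a point): Centre of the mouth at the ring's top face, 124 mm up. A sprung plate 12 mm below it pushes the lid back with 3 N, rising to 8 N when the flange lies on the ring (lid origin 24 mm below this point). Lugs clear the ring's underside once the lid origin is over 18 mm below. Let go when turned, the lid rises up to 6 mm, lugs against the ring, and stays; unturned, it is pushed out.
- plain_lid: A smaller jar lid of the same grey plastic, not to be used: flange 72 mm in diameter, no lugs, round knob 28 mm wide, 46 mm tall in all. Origin: centre of its underside.

How it is judged:
By the outcome, as a careful person would: the job done as asked, in the order asked, and still so for the second after the job is handed in, with the robot touching nothing.
It also fails if it takes over 45 s, if anything falls off the work surface, if the arm or the gripper's body presses on something with over 40 N, if the wrist force passes 120 N, or if a joint passes its speed limit or range.

## Working session

There is one attempt and no reset: what is moved stays moved. The work goes in short steps, Python scripts to look and compute and a tool call to move; the robot and the scene stay as the last step left them, time stands still between calls to the robot, and variables do not carry over. Pictures are saved under pics/ and viewed, about 8 in all and at most 12, crops included, and the job is handed in when it is done.

Besides the shell and the picture viewer there is one more tool, called after "Request:" as name(argument=value, ...), one argument or row to a line, values as JSON. jog_arm: Moves the arm, as the interface text tells. Its arguments: {"type":"object","properties":{"deltas":{"type":"array"},"grip_force":{"type":"number"}},"required":["deltas"]}

```bash
ls; mkdir -p pics
cat > h.py <<'E'
import numpy as np, cv2
from scipy.spatial.transform import Rotation as R
from station import ctrl, vision
def cloud(name):
    im,d=vision.get_image(name); c=vision.calibration(name)
    v,u=np.mgrid[0:384,0:512]
    p=np.stack([(u-c['cx'])/c['fx']*d,(v-c['cy'])/c['fy']*d,d],-1)
    Rm=R.from_rotvec(np.ravel(c['rvec'])).as_matrix(); t=np.ravel(c['tvec'])
    w=(p-t)@Rm
    w[d<=0]=np.nan
    return im,w
def save(n,im): cv2.imwrite('pics/'+n,cv2.cvtColor(im,cv2.COLOR_RGB2BGR))
E
python3 - <<'E'
from h import *
for n in ['top','side']:
    im,w=cloud(n); save(n+'0.png',im); np.save(n+'0.npy',w)
    print(n,np.nanmin(w,(0,1)),np.nanmax(w,(0,1)))
a=cv2.imread('pics/top0.png');b=cv2.imread('pics/side0.png')
cv2.imwrite('pics/b0.png',cv2.resize(np.vstack([a,b]),(400,600)) if 0 else np.hstack([cv2.resize(a,(400,300)),cv2.resize(b,(400,300))]))
print(ctrl.tcp_to_tips,ctrl.get_obs())
E
```

```text
pics
top [-0.25544495 -1.07235822 -0.94265186] [0.89288513 1.0817377  0.59957746]
side [-0.17667773 -0.59053025 -0.94569404] [1.2727914  2.61806902 0.65161108]
0.022 {'t': 0.1, 'q': array([ 1.21102114e+00,  5.33165066e-02,  1.61415358e+00, -9.09661040e-06,
        1.47601083e+00, -1.18987428e-01]), 'dq': array([-0.00023609, -0.00135938, -0.00468623, -0.00047205, -0.00065902,
       -0.00042606]), 'effort': array([ 7.39892148e-04, -3.94908178e+01, -3.71361172e+01, -1.75449140e-04,
        3.91499401e-03, -1.11755341e-05]), 'tool_pos': array([0.14885068, 0.6064762 , 0.25217187]), 'tool_rot': array([-3.77261247e-01, -3.11841505e+00,  2.88446987e-03]), 'contact_force': array([ 0.25110852, -0.27339918,  0.02921618]), 'wrist_torque': array([-0.04356467,  0.00297614,  0.0086658 ]), 'opening': 0.08560203845581381}
```

View pics/top0.png

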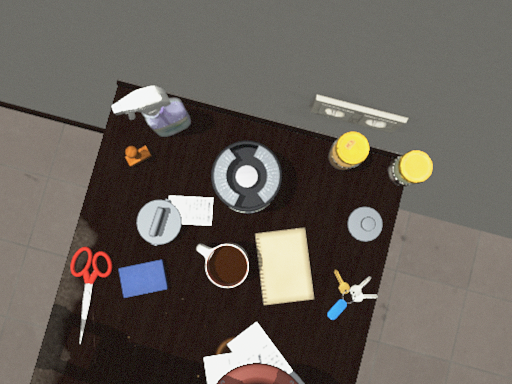

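View pics/side0.png

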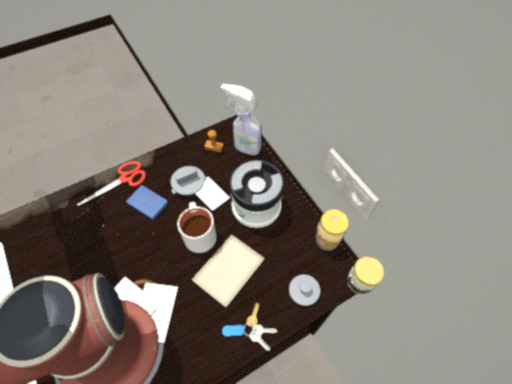

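Run:
```python
from h import *
w=np.load('top0.npy'); ws=np.load('side0.npy')
for n,(u,v) in dict(lid=(159,222),grinder=(246,177),plain=(367,223),base=(260,375),table=(200,300)).items(): print(n,w[v,u].round(3))
for n,(u,v) in dict(lid=(187,177),grinder=(257,184),plain=(306,288),table=(170,230)).items(): print('side',n,ws[v,u].round(3))
print(vision.calibration('top'))
# lid: points by height, from both cams
def near(w,c,r,z0,z1):
    m=(np.hypot(w[...,0]-c[0],w[...,1]-c[1])<r)&(w[...,2]>z0)&(w[...,2]<z1); return w[m]
for nm,W in (('top',w),('side',ws)):
    c=w[222,159,:2]
    p=near(W,c,.07,.052,.08); print(nm,'grip',len(p),p.mean(0).round(4))
    if len(p):
        (cx,cy),s,a=cv2.minAreaRect((p[:,:2]*1000).astype(np.float32)); print(cx,cy,s,a)
    p=near(W,c,.07,.02,.045); (cc,r)=cv2.minEnclosingCircle((p[:,:2]*1000).astype(np.float32)); print('flange',len(p),cc,r,np.median(p[:,2]))
    c=w[177,246,:2]
    p=near(W,c,.09,.117,.14); (cc,r)=cv2.minEnclosingCircle((p[:,:2]*1000).astype(np.float32)); print('ring',len(p),cc,r,np.median(p[:,2]))
im=cv2.imread('pics/top0.png')
a=cv2.resize(im[135:220,205:290],(400,400),interpolation=cv2.INTER_CUBIC);b=cv2.resize(im[180:265,115:200],(400,400),interpolation=cv2.INTER_CUBIC)
cv2.imwrite('pics/crop.png',np.hstack([a,b]))
```

```text
lid [0.393 0.191 0.058]
grinder [0.477 0.018 0.114]
plain [ 0.393 -0.223  0.047]
base [ 0.084 -0.01   0.013]
table [0.232 0.115 0.001]
side lid [0.393 0.191 0.054]
side grinder [0.481 0.017 0.112]
side plain [ 0.389 -0.229  0.048]
side table [0.272 0.128 0.001]
{'fx': 447.85940712887185, 'fy': 447.85940712887185, 'cx': 250.14772575275205, 'cy': 194.02022209719593, 'rvec': array([ 2.18565284, -2.18030222,  0.07453434]), 'tvec': array([0.00992219, 0.45241915, 0.91654173])}
top grip 228 [0.3932 0.1962 0.0611]
393.3209228515625 196.7277374267578 (14.701766967773438, 59.77895736694336) 72.17939758300781
flange 1339 (393.39666748046875, 197.15830993652344) 46.18246841430664 0.0316834965597138
ring 2100 (478.80291748046875, 17.323646545410156) 65.91040802001953 0.12372771854853457
side grip 132 [0.3944 0.1961 0.0605]
395.3983459472656 196.9711456298828 (15.758126258850098, 59.30992126464844) 74.43392944335938
flange 601 (396.691650390625, 198.07119750976562) 46.48731994628906 0.031810973061099944
ring 1148 (480.6444091796875, 18.353069305419922) 66.60116577148438 0.12373935922095328
```

View pics/crop.png

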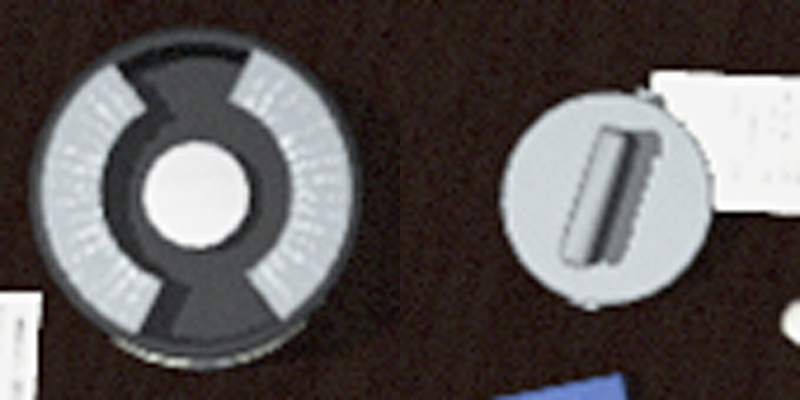

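Run:
```python
from h import *
for n,c in (('top',(.4788,.0173)),('side',(.4806,.0184))):
    w=np.load(n+'0.npy').reshape(-1,3); d=w[:,:2]-c; r=np.hypot(*d.T); a=np.degrees(np.arctan2(d[:,1],d[:,0]))%360
    m=(abs(w[:,2]-.124)<.003)&(r>.044)&(r<.057)
    h=np.histogram(a[m],72,(0,360))[0]; print(n,[(i*5,int(x)) for i,x in enumerate(h) if x<8])
    s=np.sort(a[m]); s=np.r_[s,s[0]+360]; g=np.diff(s); i=np.argsort(g)[-2:]; print([(s[k],s[k+1],(s[k]+s[k+1])/2) for k in i])
    # ring fit: inner/outer via rms circle on ring points
    for nm,cc in (('bottle',(.62,.2)),):
        q=w[(np.hypot(w[:,0]-.63,w[:,1]-.17)<.12)]; q=q[q[:,2]>.1]; print(nm,q.min(0),q.max(0))
o=ctrl.get_obs(); M=R.from_rotvec(o['tool_rot']).as_matrix(); print(M.round(3))
for p in ([.3945,.1968,.17],[.3945,.1968,.06]): print((M.T@(np.array(p)-o['tool_pos'])*100).round(2))
```

```text
top [(0, 0), (5, 0), (10, 0), (15, 0), (20, 0), (25, 0), (30, 7), (160, 0), (165, 0), (170, 0), (175, 0), (180, 0), (185, 0), (190, 0), (195, 0), (200, 0), (205, 0), (340, 0), (345, 0), (350, 0), (355, 0)]
[(np.float64(158.01875337369037), np.float64(212.24838709968984), np.float64(185.1335702366901)), (np.float64(338.4178945402603), np.float64(392.8217597995845), np.float64(365.6198271699224))]
bottle [0.5704101  0.05008403 0.10001104] [0.69260101 0.27300395 0.47090315]
side [(0, 0), (5, 0), (10, 0), (15, 0), (20, 0), (25, 0), (30, 3), (40, 4), (45, 6), (55, 7), (60, 7), (65, 7), (80, 7), (85, 7), (90, 7), (95, 7), (115, 6), (120, 7), (125, 7), (160, 0), (165, 0), (170, 0), (175, 0), (180, 0), (185, 0), (190, 0), (195, 0), (200, 0), (205, 0), (210, 3), (285, 7), (295, 6), (310, 6), (330, 7), (335, 5), (340, 0), (345, 0), (350, 0), (355, 0)]
[(np.float64(158.45325170474754), np.float64(213.3236166933619), np.float64(185.88843419905473)), (np.float64(337.9269181030245), np.float64(393.2506933360728), np.float64(365.58880571954865))]
bottle [0.57292244 0.05011742 0.10011698] [0.69531225 0.27182063 0.49420304]
[[-0.971  0.238 -0.001]
 [ 0.238  0.971 -0.002]
 [ 0.    -0.002 -1.   ]]
[-33.63 -33.91   8.27]
[-33.63 -33.89  19.27]
```

Request:
jog_arm(
  deltas=[
    [0,0,0,-2.8,-2.82,0.7,1],
    [0,0,0,-2.8,-2.82,0.7,1],
    [0,0,0,-2.8,-2.82,0.7,1],
    [0,0,0,-2.8,-2.82,0.7,1],
    [0,0,0,-2.8,-2.82,0.7,1],
    [0,0,0,-2.8,-2.82,0.7,1],
    [0,0,0,-2.8,-2.82,0.7,1],
    [0,0,0,-2.8,-2.82,0.7,1],
    [0,0,0,-2.8,-2.82,0.7,1],
    [0,0,0,-2.8,-2.82,0.7,1],
    [0,0,0,-2.8,-2.82,0.7,1],
    [0,0,0.056,-2.8,-2.82,0.6,1],
  ],
)

```text
t: 1.1
tool_pos: [0.3948, 0.1963, 0.1696]
tool_rot: [-0.466, -3.107, 0.0]
contact_force: [0.4, 0.9, -0.1]
opening: 0.0854
```

Request:
jog_arm(
  deltas=[
    [0,0,0,0,0,0,1],
    [0,0,0,0,0,0,1],
    [0,0,0,0,0,0,1],
  ],
)

```text
t: 1.35
tool_pos: [0.3944, 0.1982, 0.17]
tool_rot: [-0.465, -3.106, -0.0]
contact_force: [-0.2, -1.2, 0.1]
opening: 0.086
```

```bash
cat >> h.py <<'E'
def go(p,ang=None):
    "cm in tool axes to world p; turn about tool z so tool y is at ang (deg, mod 180)"
    o=ctrl.get_obs(); M=R.from_rotvec(o['tool_rot']).as_matrix()
    a=np.degrees(np.arctan2(M[1,1],M[0,1]))
    print('t',o['t'],'pos',o['tool_pos'].round(4),'yang',a.round(2),'F',o['contact_force'].round(1),'T',o['wrist_torque'].round(2),'open',round(o['opening'],4),'q6',o['q'][5].round(2),'zax',M[:,2].round(3))
    print('shift cm',(M.T@(np.array(p)-o['tool_pos'])*100).round(2))
    if ang is not None: print('turn rad',np.radians(-((ang-a+90)%180-90)).round(3))
E
python3 - <<'E'
from h import *
go([.3945,.1968,.06],73)
im,d=vision.get_image('wrist'); save('wr.png',im)
c=vision.calibration('wrist'); print(c)
E
```

```text
t 1.35 pos [0.3944 0.1982 0.17  ] yang 72.97 F [-0.2 -1.2  0.1] T [0.   0.02 0.02] open 0.086 q6 -0.98 zax [-0.001  0.    -1.   ]
shift cm [-0.06 -0.13 11.  ]
turn rad -0.001
{'fx': 297.3186396354542, 'fy': 297.3186396354542, 'cx': 259.04934146703846, 'cy': 197.96974787216402, 'hand_eye': array([[ 4.45361883e-04, -9.45461460e-01, -3.25733678e-01,
         8.36969169e-02],
       [ 9.99999648e-01,  1.89440070e-04,  8.17396109e-04,
         1.85189465e-04],
       [-7.11109508e-04, -3.25733927e-01,  9.45461212e-01,
        -1.20618123e-01],
       [ 0.00000000e+00,  0.00000000e+00,  0.00000000e+00,
         1.00000000e+00]])}
```

View pics/wr.png

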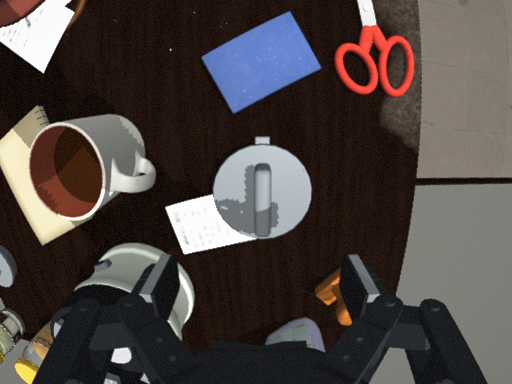

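Request:
jog_arm(
  deltas=[
    [0,0,0,-0.06,-0.13,2.5,0.5],
    [0,0,0,0,0,3,0.5],
    [0,0,0,0,0,2.5,0.5],
    [0,0,0,0,0,2,0.5],
    [0,0,0,0,0,1,0.5],
    [0,0,0,0,0,0,0.5],
    [0,0,0,0,0,0,0.5],
  ],
  grip_force=50,
)

```text
t: 1.98
tool_pos: [0.3946, 0.1977, 0.0606]
tool_rot: [-0.461, -3.107, 0.0]
contact_force: [-0.3, -0.5, 0.5]
opening: 0.0424
```

Request:
jog_arm(
  deltas=[
    [0,0,0,0,0,0,0],
    [0,0,0,0,0,0,0],
    [0,0,0,0,0,0,0],
    [0,0,0,0,0,0,0],
    [0,0,0,0,0,0,0],
    [0,0,0,0,0,0,0],
    [0,0,0,0,0,0,0],
    [0,0,0,0,0,0,0],
  ],
  grip_force=50,
)

```text
t: 2.65
tool_pos: [0.3962, 0.1974, 0.062]
tool_rot: [0.465, 3.104, 0.003]
contact_force: [-0.6, 1.4, 6.1]
opening: 0.0131
```

Run:
```python
from h import *
go([.3945,.1968,.21],73)
```

```text
t 2.65 pos [0.3962 0.1974 0.062 ] yang 72.98 F [-0.6  1.4  6.1] T [0.35 0.16 0.  ] open 0.0131 q6 -0.98 zax [ 0.003  0.002 -1.   ]
shift cm [  0.11  -0.07 -14.8 ]
turn rad -0.0
```

Request:
jog_arm(
  deltas=[
    [0,0,0,0,0,-1,0],
    [0,0,0,0,0,-2,0],
    [0,0,0,0,0,-3,0],
    [0,0,0,0,0,-3,0],
    [0,0,0,0,0,-3,0],
    [0,0,0,0,0,-3,0],
    [0,0,0,0,0,-2,0],
    [0,0,0,0,0,0,0],
    [0,0,0,0,0,0,0],
  ],
  grip_force=60,
)

```text
t: 3.4
tool_pos: [0.395, 0.1966, 0.231]
tool_rot: [0.465, 3.105, 0.001]
contact_force: [-1.0, 0.1, -2.7]
opening: 0.0133
```

Run:
```python
from h import *
go([.4797,.0178,.23],95.6)
```

```text
t 3.4 pos [0.395  0.1966 0.231 ] yang 72.98 F [-1.   0.1 -2.7] T [-0.02  0.06 -0.01] open 0.0133 q6 -0.98 zax [ 0.002  0.    -1.   ]
shift cm [-13.33 -14.62   0.11]
turn rad -0.395
```

Request:
jog_arm(
  deltas=[
    [0,0,0,-1,-1.1,0,0],
    [0,0,0,-2,-2.2,0,0],
    [0,0,0,-2,-2.2,0,0],
    [0,0,0,-2.1,-2.3,0,0],
    [0,0,0,-2.1,-2.3,0,0],
    [0,0,0,-2.1,-2.3,0.1,0],
    [0,0,0,-1.5,-1.6,0,0],
    [0,0,-0.1,-0.53,-0.62,0,0],
    [0,0,-0.1,0,0,0,0],
    [0,0,-0.1,0,0,0,0],
    [0,0,-0.095,0,0,0,0],
    [0,0,0,0,0,0,0],
  ],
)

```text
t: 4.4
tool_pos: [0.4779, 0.0179, 0.226]
tool_rot: [0.155, -3.132, -0.001]
contact_force: [0.0, -0.5, -2.7]
opening: 0.0129
```

Request:
jog_arm(
  deltas=[
    [0,0,0,0,0,0,0],
    [0,0,0,0,0,0,0],
  ],
)

```text
t: 4.57
tool_pos: [0.4787, 0.0181, 0.2276]
tool_rot: [0.151, -3.135, -0.001]
contact_force: [0.4, -0.3, -0.4]
opening: 0.0133
```

Run:
```python
from h import *
go([.4797,.0178,.23],95.6)
im,w=cloud('side'); save('s1.png',im); im2,d=vision.get_image('wrist')
a=cv2.resize(im[70:290,140:400],(400,338)); b=cv2.resize(im2,(400,300)); b=np.vstack([b,np.zeros((38,400,3),np.uint8)])
save('c1.png',np.hstack([a,b]))
```

```text
t 4.5667 pos [0.4787 0.0181 0.2276] yang 95.52 F [ 0.4 -0.3 -0.4] T [-0.01  0.04 -0.03] open 0.0133 q6 -1.78 zax [-0.003  0.    -1.   ]
shift cm [-0.1  -0.04 -0.24]
turn rad -0.001
```

View pics/c1.png

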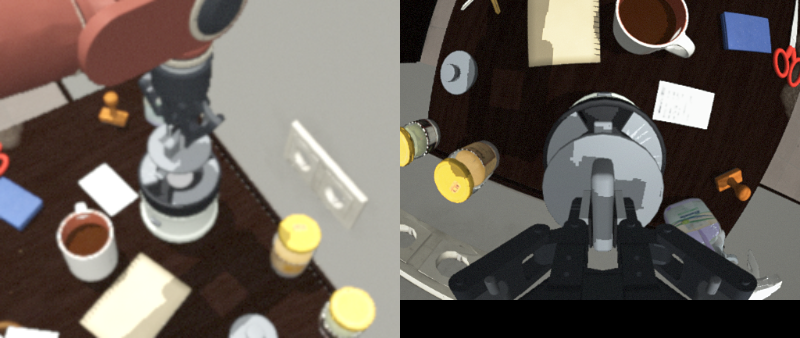

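Request:
jog_arm(
  deltas=[
    [0,0,0,-0.1,-0.04,1,0],
    [0,0,0,0,0,1.2,0],
    [0,0,0,0,0,1,0],
    [0,0,0,0,0,0.8,0],
    [0,0,0,0,0,0.5,0],
    [0,0,0,0,0,0.4,0],
    [0,0,0,0,0,0.3,0],
    [0,0,0,0,0,0,0],
    [0,0,0,0,0,0,0],
  ],
)

```text
t: 5.42
tool_pos: [0.4808, 0.0177, 0.1775]
tool_rot: [-0.154, 3.137, -0.0]
contact_force: [0.6, -0.2, -1.1]
opening: 0.0131
```

Run:
```python
from h import *
go([.4797,.0178,.162],95.6)
```

```text
t 5.4167 pos [0.4808 0.0177 0.1775] yang 95.63 F [ 0.6 -0.2 -1.1] T [ 0.04 -0.06 -0.  ] open 0.0131 q6 -1.79 zax [ 0. -0. -1.]
shift cm [0.1  0.02 1.55]
turn rad 0.0
```

Request:
jog_arm(
  deltas=[
    [0,0,0,0,0,0.3,0],
    [0,0,0,0,0,0.3,0],
    [0,0,0,0,0,0.3,0],
    [0,0,0,0,0,0.3,0],
    [0,0,0,0,0,0.2,0],
    [0,0,0,0,0,0,0],
    [0,0,0,0,0,0,0],
    [0,0,0,0,0,0,0],
  ],
)

```text
t: 6.08
tool_pos: [0.4813, 0.0176, 0.1641]
tool_rot: [-0.154, 3.136, -0.0]
contact_force: [0.9, 0.9, 5.3]
opening: 0.0132
```

Run:
```python
from h import *
go([.4797,.0178,.162],5.6)
```

```text
t 6.0833 pos [0.4813 0.0176 0.1641] yang 95.62 F [0.9 0.9 5.3] T [-0.03 -0.19  0.  ] open 0.0132 q6 -1.79 zax [ 0.002 -0.    -1.   ]
shift cm [0.15 0.04 0.21]
turn rad -1.57
```

Request:
jog_arm(
  deltas=[
    [0,0,0,0,0,0.1,0],
    [0,0,0.08,0,0,0,0],
    [0,0,0.08,0,0,0,0],
    [0,0,0.08,0,0,0,0],
    [0,0,0.08,0,0,0,0],
    [0,0,0.08,0,0,0,0],
    [0,0,0.08,0,0,0,0],
    [0,0,0.08,0,0,0,0],
    [0,0,0.08,0,0,0,0],
    [0,0,0.08,0,0,0,0],
    [0,0,0,0,0,0,0],
  ],
)

```text
t: 7.0
tool_pos: [0.4811, 0.0174, 0.163]
tool_rot: [0.965, 2.988, -0.0]
contact_force: [0.2, -0.4, 4.2]
opening: 0.0128
```

Run:
```python
from h import *
go([.4797,.0178,.162],5.6)
```

```text
t 7.0 pos [0.4811 0.0174 0.163 ] yang 54.22 F [ 0.2 -0.4  4.2] T [-0.08 -0.03 -0.07] open 0.0128 q6 -1.06 zax [ 0.001 -0.001 -1.   ]
shift cm [ 0.14 -0.05  0.1 ]
turn rad 0.849
```

Request:
jog_arm(
  deltas=[
    [0,0,0.085,0,0,0,0],
    [0,0,0.085,0,0,0,0],
    [0,0,0.085,0,0,0,0],
    [0,0,0.085,0,0,0,0],
    [0,0,0.085,0,0,0,0],
    [0,0,0.085,0,0,0,0],
    [0,0,0.085,0,0,0,0],
    [0,0,0.085,0,0,0,0],
    [0,0,0.085,0,0,0,0],
    [0,0,0.085,0,0,0,0],
    [0,0,0,0,0,0,0],
    [0,0,0,0,0,0,0],
  ],
)

```text
t: 8.0
tool_pos: [0.4809, 0.0173, 0.1629]
tool_rot: [2.108, 2.328, -0.0]
contact_force: [0.4, -0.6, 5.2]
opening: 0.0126
```

Run:
```python
from h import *
go([.4797,.0178,.162],5.6)
im2,d=vision.get_image('wrist'); save('w2.png',im2[150:])
```

```text
t 8.0 pos [0.4809 0.0173 0.1629] yang 5.66 F [ 0.4 -0.6  5.2] T [-0.18  0.1   0.06] open 0.0126 q6 -0.22 zax [ 0.001 -0.001 -1.   ]
shift cm [ 0.06 -0.11  0.09]
turn rad 0.001
```

View pics/w2.png

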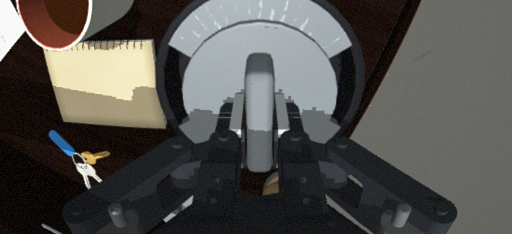

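Request:
jog_arm(
  deltas=[
    [0,0,0,0,0,-0.15,0],
    [0,0,0,0,0,-0.15,0],
    [0,0,0,0,0,-0.1,0],
    [0,0,0,0,0,0,0],
    [0,0,0,0,0,0,0],
  ],
)

```text
t: 8.47
tool_pos: [0.4807, 0.0175, 0.1664]
tool_rot: [2.108, 2.328, -0.0]
contact_force: [1.3, -1.2, 3.7]
opening: 0.0129
```

Request:
jog_arm(
  deltas=[
    [0,0,0,0,0,0,0.5],
    [0,0,0,0,0,0,0.5],
    [0,0,0,0,0,0,0.5],
    [0,0,0,0,0,0,0.5],
    [0,0,0,0,0,0,0.5],
    [0,0,0,0,0,0,0.5],
  ],
)

```text
t: 8.97
tool_pos: [0.4803, 0.0178, 0.1659]
tool_rot: [-2.108, -2.328, 0.001]
contact_force: [-0.0, -0.1, 0.2]
opening: 0.0427
```

Request:
jog_arm(
  deltas=[
    [0,0,0,0,0,-1,0.5],
    [0,0,0,0,0,-2,0.5],
    [0,0,0,0,0,-2,0.5],
    [0,0,0,0,0,-2,0.5],
    [0,0,0,0,0,-2,0.5],
    [0,0,0,0,0,-1,0.5],
    [0,0,0,0,0,0,0.5],
    [0,0,0,0,0,0,0.5],
  ],
)

```text
t: 9.63
tool_pos: [0.4808, 0.0177, 0.2667]
tool_rot: [2.108, 2.328, 0.001]
contact_force: [0.6, 0.3, -0.9]
opening: 0.0425
```

Run:
```python
from h import *
go([.4797,.0178,.262],5.6)
im2,d=vision.get_image('wrist')
im,w=cloud('side'); c=(.4806,.0184)
r=np.hypot(w[...,0]-c[0],w[...,1]-c[1])
m=(r<.05)&(w[...,2]>.148)&(w[...,2]<.185); p=w[m]
if len(p)>5: print('grip',len(p),p.max(0),cv2.minAreaRect((p[:,:2]*1000).astype(np.float32)))
m=(r<.046)&(w[...,2]>.125)&(w[...,2]<.148); print('flange z',np.percentile(w[m][:,2],[5,50,95]),m.sum())
a=cv2.resize(im[70:290,140:400],(400,338)); b=cv2.resize(im2,(400,338)); save('c3.png',np.hstack([a,b]))
```

```text
t 9.6333 pos [0.4808 0.0177 0.2667] yang 5.67 F [ 0.6  0.3 -0.9] T [ 0.04 -0.01 -0.03] open 0.0425 q6 -0.22 zax [ 0.001 -0.    -1.   ]
shift cm [ 0.02 -0.11  0.47]
turn rad 0.001
grip 215 [0.49042408 0.04389087 0.17265823] ((479.89520263671875, 14.772432327270508), (14.769067764282227, 57.31351089477539), 7.327468395233154)
flange z [0.13555755 0.13804727 0.14121093] 735
```

View pics/c3.png

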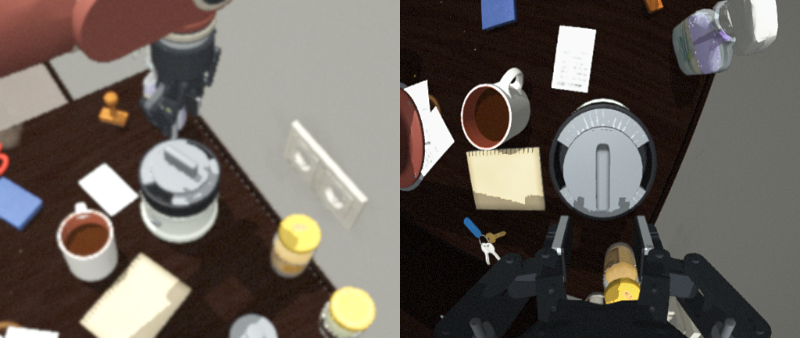

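Run:
```python
from h import *
im,w=cloud('side'); c=(.4806,.0184)
r=np.hypot(w[...,0]-c[0],w[...,1]-c[1])
for lo,hi,a,b in ((0,.04,.13,.146),(.05,.064,.119,.129)):
    p=w[(r<hi)&(r>lo)&(w[...,2]>a)&(w[...,2]<b)]
    k=np.linalg.lstsq(np.c_[p[:,:2]-c,np.ones(len(p))],p[:,2],rcond=None)[0]; print('tilt deg',np.degrees(k[:2]).round(2),'z',k[2].round(4))
p=w[(r<.05)&(w[...,2]>.148)&(w[...,2]<.185)]; print(len(p),cv2.minAreaRect((p[:,:2]*1000).astype(np.float32)),p[:,2].max())
ctrl.finish_job()
```

```text
tilt deg [-0.1  -0.28] z 0.1382
tilt deg [-0.1  -0.26] z 0.1238
213 ((480.31610107421875, 15.344738006591797), (15.16816234588623, 58.98320007324219), 4.674047946929932) 0.17153053794292325
the job is handed in; nothing more can be done
```

The grinder is closed with its own lid and I've handed the job in. I gripped the lid by its bar, lined the lugs up with the slots, pressed it down to about 22 mm below the mouth (about 5 N on the wrist), turned it 90° clockwise and let go. I then raised the gripper about 10 cm clear.

**Last checks:**
- **Height:** the flange top is at z = 0.138 m, so the lid's underside is about 18 mm below the mouth. That is the height expected with the lugs held against the ring.
- **Tilt:** the lid is level, within 0.3°, the same as the ring.
- **Turn:** the bar lies about 90° from the slots.
- **Contact:** with the fingers clear, the force readings showed no contact.
- **Time:** it took about 10 s of the 45 s allowed.

**Discrepancy:** in the side view the bar's centre is about 3 mm off the ring's centre in y. That is within the play of the fit plus camera error.

I did not touch the jar lid. No check failed.

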